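# Hold a glass cell in the light path of a photometer head

## Robot

A 7-joint arm with a two-finger parallel gripper is mounted at the origin on the work surface; the furniture and walls round the work are solid. World frame = base frame: x ahead of the robot, y to its left, z up, the work surface at z = 0. Lengths are in m, angles in rad, forces in N, time in s.
With the tool pointing down it reaches from about 0.425 to 0.825 m from the base axis. Payload 3.6 kg.
Tool frame: the origin (TCP) lies at the very end of the fingers, on their centre line; the grasp point (between the pads) lies behind it (env.grip_point_offset is the z of the grasp point in the tool frame, in m); z points along the fingers, y is the line along which they close (so a half turn about z gives the same grasp; the last joint's range is limited). The gripper opens to 85 mm and grips with 20 to 120 N. Pads are 22 mm wide; open, the fingers measure 114 mm over their backs; the gripper's body (76 mm by 85 mm) begins 54 mm behind the grasp point. The pads swing forward as they close: fully open they stand 13 mm farther back than shut.
Start: joints at [1.317, 0.615, -0.013, 1.423, 0.008, 1.103, -0.04], TCP at [0.147, -0.633, 0.231] pointing down, gripper open.
Joint ranges: [-3.12, 3.12], [-0.3, 2.06], [-1.34, 1.32], [0.26, 2.42], [-1.36, 4.5], [0.01, 1.98], [-2.84, 2.84]. Speed limits (rad/s): [2.79, 2.79, 3.14, 3.14, 3.14, 3.14, 3.14].

## Interface

Orientations are given as [roll, pitch, yaw] about the fixed x, y, z axes, in that order (R = Rz(yaw) Ry(pitch) Rx(roll)).
In Python, from bench import env, camera, sign_off gives the robot as it stands.
- The arm moves only by the shell command python3 -m handwheel 'ROWS' [OPENING]. ROWS is a JSON list of rows, 1 to 10 of them, each written [[dx, dy, dz], [rx, ry, rz]]: dx, dy, dz in parts of the range, where 1.0 means 0.75 m, then a rotation vector rx, ry, rz in parts of the range, where 1.0 means pi/2 rad; each row is the pose to reach, as a shift and turn from the pose commanded when the command began, along the tool's axes at that moment; what a row does not reach only later rows make up. A row lasts 1/12 s, in which the tool goes at most 0.0417 m and 0.125 rad, less where a joint would pass 70% of its speed; a pose out of reach is approached as far as the arm can. OPENING is the finger opening in m, set as the command begins (- or left out keeps the last). The fingers move at their own pace and stop on an object; the grip force is fixed at half the most. Time passes only in rows, so rows that do not move let the fingers close. It prints the time, the measured TCP pose, the force, the opening and the grip force at its end. Input that does not fit is refused with a message, and nothing moves.
- env.sense(): the state, without advancing time (a new reading comes with each control period).
- camera(name): name is "scene" or "top"; returns a dict with "pixels" (400x640x3 uint8, blue, green, red), "depth" (400x640 float32, m along the optical axis (not along the pixel's ray), 0 where there is no reading), "camera_matrix" (3x3 intrinsics, pixels), "cam_to_world" (4x4, takes a point from camera to world coordinates). Camera axes: x right, y up, looking along -z (the intrinsics and any distortion apply to the point x, -y, -z); pixel columns grow to the right and rows downward; lengths in m; the calibration is good to about 2 mm. A picture is of the moment at which its call begins.
- sign_off(): hands the job in; it is judged then, once.
The state is a dict: "time": time; "joint_pos": joint angles; "dq": joint speeds; "joint_torque": joint torques, N m; "ee_pos": TCP position; "tool_rot": TCP orientation; "ft_force": force on the tool from outside, world axes, zero at the start; "wrist_torque": the same for the moment, N m; "gripper_width": finger opening in m; "grip_force": force on a finger pad.
Only numpy, scipy, OpenCV 4.12 (cv2) and the standard library are available. Lean on these libraries where they do the work, as an engineer would, in place of code of your own. Each camera call takes 0.05 s, during which the arm holds its last target. There are 200 camera calls.

## Task

Push the photometer head along its base plate until it sits snug and square against all three stop pins. Then take the cell with the blue stopper out of the stand, gripping it by its frosted sides only and never touching its clear windows, and hold it upright in the middle of the light path, halfway between lamp and detector with its windows facing them and touching nothing of the head. Finish while still holding it there, head still against its pins; leave the white-stoppered cell and everything else alone.

Things in the scene. Friction and masses are not known exactly. Their poses are not given: they have to be found in the camera images.
- base_plate: fixed aluminium plate 140 (x) x 210 (y) x 6 mm; origin centre of underside. Three brass stop pins, 12 mm dia, 20 mm tall: two at (x 58, y -40) and (58, 36) mm meet the head's +x side, one at (24, 96) mm meets its +y end. Seated against all three, the head's origin is at (x 24, y 18, z 6) mm in this frame, axes agreeing
- photometer_head: loose U-shaped head, 0.4 kg, slides on the plate at under 12 N, starts 25-55 mm short of the pins, a little askew; origin centre of underside, z up. Grey base 56 (x) x 144 (y) x 24 mm high; a 30 mm long (y) housing on each end, flush with the base's ends and sides, 76 mm high: blue lamp at +y, black detector at -y. Lens rings jut 4 mm inward, leaving 76 mm between
- beam_mid (a point): middle of the light path, fixed to the photometer head on its centre line 56 mm above its underside, halfway between lamp and detector; the light (drawn as a faint amber line) runs along this frame's y axis; z up
- cell_stand: fixed white block 56 (x) x 140 (y) x 15 mm high on the table; origin centre of underside. Two pockets 10 mm deep at y = -37 and +37 mm, each with a cell lying along the stand's y; which cell is in which pocket varies. About 2 to 3 mm of play round a cell
- sample_cell: glass cell with BLUE stopper, about 80 g: 20 (x) x 40 (y) x 64 mm high with stopper (top 6 mm); origin centre of underside, z up; stands upright, underside 5 mm above the table. The two broad sides (+x, -x, 20 mm apart) are frosted, whitish, and may be gripped; the two narrow ends (+y, -y) are clear windows not to be touched
- sample_cell_mid (a point): middle of the blue-stoppered cell's windows, on the cell's axis 28 mm above its underside; axes as the cell's
- sample_cell_window_lo: clear window of the blue-stoppered cell, a plate 16 mm (x) by 2 mm (y) by 54 mm high at the cell's -y end; origin at the plate's middle. The fingers must not touch it
- sample_cell_window_hi: clear window of the blue-stoppered cell, a plate 16 mm (x) by 2 mm (y) by 54 mm high at the cell's +y end; origin at the plate's middle. The fingers must not touch it
- blank_cell: glass cell with a WHITE stopper, otherwise the same, in the other pocket of the stand; stays there. Origin at the centre of its underside
- small_flask: bystander: small empty conical glass flask, 57x57x76 mm, origin at the centre of its underside; leave alone
- empty_beaker: bystander: small empty glass beaker, 56x61x67 mm, origin at the centre of its underside; leave alone
- keypad_meter: bystander: black hand-held meter lying flat, 112x42x18 mm, origin at the centre of its underside; leave alone
Not all that is in view belongs to the job. What is shaped like the sample_cell but green is not meant. There is more than one size of the photometer_head; the job needs the smaller.

How it is judged:
On the way, in this order (a step that is already met when the one before it is completed fails the run):
1. the photometer head is pushed against all three stop pins (within 2.5 mm and 0.05 rad of fully seated) (x of photometer_head in the frame of base_plate between 0.0215 and 0.0265 m and y of photometer_head in the frame of base_plate between 0.0155 and 0.0205 m and angle between the y axis of photometer_head and the y axis of base_plate, either way round below 0.05 rad and angle between photometer_head's own z axis and vertical below 0.05 rad), for 0.2 s.
2. the blue-stoppered cell is lifted clear of the stand in the fingers (height (world z) of sample_cell above 0.03 m and contact force between the fingers and sample_cell above 1 N), for 0.2 s.
At the end, for the whole second after the job is handed in: Fingers hold the blue-stoppered cell still, upright (0.12 rad), window middle within 5 mm sideways, 6 mm in height, 10 mm along the beam of the light path's middle, turned within 0.15 rad; cell and robot touch neither head nor plate; head within 4 mm and 0.05 rad of its seat at the pins (x of photometer_head in the frame of base_plate between 0.02 and 0.028 m and y of photometer_head in the frame of base_plate between 0.014 and 0.022 m and angle between the y axis of photometer_head and the y axis of base_plate, either way round below 0.05 rad and angle between photometer_head's own z axis and vertical below 0.05 rad and x of sample_cell_mid in the frame of beam_mid between -0.005 and 0.005 m and y of sample_cell_mid in the frame of beam_mid between -0.01 and 0.01 m and z of sample_cell_mid in the frame of beam_mid between -0.006 and 0.006 m and angle between the y axis of sample_cell and the y axis of photometer_head, either way round below 0.15 rad and angle between sample_cell's own z axis and vertical below 0.12 rad and contact force between the fingers and sample_cell above 1 N and contact force between sample_cell and photometer_head below 0.2 N and contact force between sample_cell and base_plate below 0.2 N and contact force between each of the arm, the fingers and photometer_head below 0.5 N and linear speed of sample_cell below 0.02 m/s); the arm keeps its last pose, push and grip.
It fails at once if the fingers touch a clear window of the blue-stoppered cell (contact force between the fingers and sample_cell_window_lo above 0.5 N or contact force between the fingers and sample_cell_window_hi above 0.5 N).
It fails at once if the white-stoppered cell is moved more than 15 mm (distance of blank_cell from where it was at the start of the episode above 0.015 m).
It fails at once if a bystander is moved more than 30 mm (distance of any of small_flask, empty_beaker, keypad_meter from where it was at the start of the episode above 0.03 m).
It also fails if it takes over 72 s, if anything falls off the work surface, if the arm or the gripper's body presses on something with over 40 N, if the wrist force passes 120 N, or if a joint passes its speed limit or range.

## Working session

There is one attempt and no reset: what is moved stays moved. The work goes in short steps, Python scripts to look and compute and a shell command to move; the robot and the scene stay as the last step left them, time stands still between calls to the robot, and variables do not carry over. Pictures are saved under pics/ and viewed, at most 11 in all, crops included, and the job is handed in when it is done.

```bash
mkdir -p pics; ls; python3 - <<'E'
from bench import env,camera
import cv2,numpy as np
s=env.sense()
for k in ('time','ee_pos','tool_rot','gripper_width','ft_force'):print(k,s[k])
print(env.grip_point_offset)
for n in('scene','top'):
    c=camera(n);cv2.imwrite(f'pics/{n}0.png',c['pixels']);np.savez(f'{n}0.npz',**c)
    print(n,c['camera_matrix'],c['cam_to_world'],(c['depth']>0).mean(),c.keys())
E
```

```text
pics
time 0.0
ee_pos [ 0.14659446 -0.63244948  0.2301193 ]
tool_rot [-3.13897216e+00  5.03812241e-05  2.27847064e-01]
gripper_width 0.08536020714614928
ft_force [-0.08700951 -1.35799518  0.69473712]
-0.0187
scene [[479.97374853   0.         328.08152536]
 [  0.         479.97374853 195.90813739]
 [  0.           0.           1.        ]] [[-0.72895838  0.2875459  -0.62123831 -0.36803925]
 [-0.68455295 -0.30269999  0.66314401  0.99013295]
 [ 0.00263551  0.9086749   0.41749609  0.64461155]
 [ 0.          0.          0.          1.        ]] 0.9960625 dict_keys(['pixels', 'depth', 'camera_matrix', 'cam_to_world'])
top [[406.04979585   0.         324.37809192]
 [  0.         406.04979585 194.11420599]
 [  0.           0.           1.        ]] [[-0.0014118   0.98752944 -0.1574281   0.29856631]
 [-0.99994338 -0.00305448 -0.01019306  0.07995759]
 [-0.01054681  0.1574048   0.98747785  1.36565311]
 [ 0.          0.          0.          1.        ]] 0.9958125 dict_keys(['pixels', 'depth', 'camera_matrix', 'cam_to_world'])
```

View pics/scene0.png

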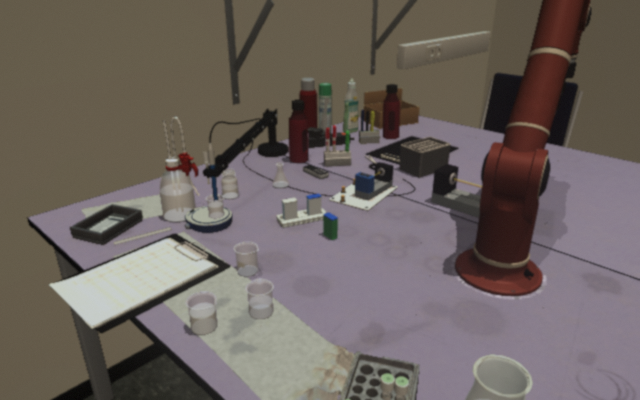

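View pics/top0.png

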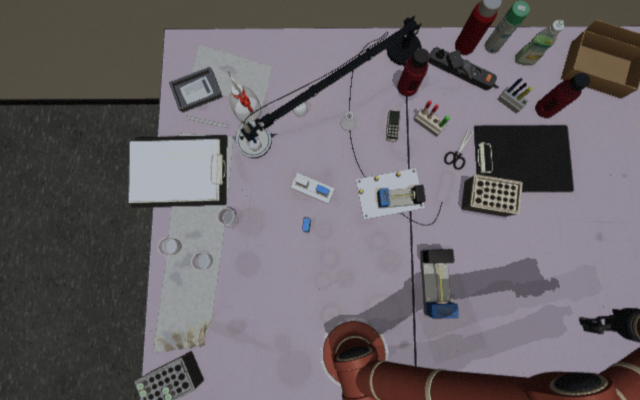

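The scene view shows the plate and head at about (365,190), the stand at (302,215), and a green cell at (330,226). In the top view the plate is at (391,194), the head at (402,196), the stand at (313,187), the green decoy at (306,224) and the big head at (438,283).

Candidates for the cell (top view): blue-stoppered in the stand (323,191), white-stoppered in the stand (301,182), green decoy (306,224). I choose (323,191). For the head, the small one at (402,196) is on the plate, so the large one at (438,283) is ruled out.

```bash
cat > h.py <<'E'
import numpy as np,cv2
def world(c):
    K=c['camera_matrix'];d=c['depth'];v,u=np.indices(d.shape)
    p=np.stack([(u-K[0,2])/K[0,0]*d,-(v-K[1,2])/K[1,1]*d,-d],-1)
    T=c['cam_to_world'];return p@T[:3,:3].T+T[:3,3]
def ray(c,u,v,z):
    K=c['camera_matrix'];T=c['cam_to_world']
    r=T[:3,:3]@np.array([(u-K[0,2])/K[0,0],-(v-K[1,2])/K[1,1],-1]);o=T[:3,3]
    return o+r*(z-o[2])/r[2]
def rect(P,m):
    (cx,cy),(a,b),th=cv2.minAreaRect((P[m][:,:2]*1000).astype(np.float32))
    return [round(float(q),2) for q in (cx,cy,a,b,th)],int(m.sum()),P[m][:,2].mean().round(4)
E
python3 - <<'E'
from h import *
T=dict(np.load('top0.npz'));S=dict(np.load('scene0.npz'))
a=T['pixels'][150:245,270:450];a=cv2.resize(a,(800,422),interpolation=cv2.INTER_CUBIC)
b=S['pixels'][150:250,265:415];b=cv2.resize(b,(800,533),interpolation=cv2.INTER_CUBIC)
cv2.imwrite('pics/ct.png',a);cv2.imwrite('pics/cs.png',b)
P=world(T);print('table z',np.median(P[215:245,330:400,2]))
np.set_printoptions(linewidth=250)
print((P[178:216:2,356:430:3,2]*1000).round().astype(int))
print((P[170:206:2,288:336:2,2]*1000).round().astype(int))
for u,v in((391,194),(402,196),(323,191),(301,182),(313,187),(438,283)):print(u,v,P[v,u].round(3))
E
```

```text
table z 2.6750526915475525e-05
[[   4   -1    8    6    9    5    7   29    4    5    4    3    4    7    7    4    8    9    8    8    3   -1    1    4    2]
 [   4    6   10    8    8    4    8   11    5    2    5    8    9   12    5    4    2    8   11    8   12    0    1    2    3]
 [   7   12    7    2    5   -1    7    7   10    6    7    3   13    5    4    1    8    7    4    4    4   -1   -1    3   -6]
 [  -4    6    5    7    5    2    0    4   10    5    7    5    9    0    3    8    7    2    9    5    5    8   -1   -3   -4]
 [  -3    5    8    4    4    4    8    8    5    5    5    2    8    7   11    4    6    2    6    6   81   82   80    3   -3]
 [1366    5    7    1    8    3    0    3    4    2   78    3    5    8    6    5    5    7   31   62   83   83   82    1   -2]
 [   1    6   26    4    5    3    7    9   84   85   86   26   33   34   34   33   30   31   30   64   86   83   78    0   -1]
 [   1    6   25    9    9    6    5   28   83   83   78   31   34   27   28   29   25   26   31   67   82   87   85    0    3]
 [   2   12    0    7    5    3    3   25   7
[... 3055 characters left out ...]
  12   30   16   15    7   -4]
 [  -2   -5   -1    2   -1   -1    2    0    3   -2    1    4   -2    2   14   15   12   12   17   16   18   15   -4   -1]
 [   4    1   -2    5   -7   -3    0    0    0    0   -1   -1    0   -4   -3    2    9   16   17   11   14   -1    4   -3]
 [   0    5    1    4   -1    3    3    2    3    1   -1   -1    2   -2    3    0    1   -2    6   13   14    2    2    0]
 [  -2    0    0   -1   -4    0   -3    1    5    2    5    0    0    2    3   -4    2   -2   -3    4    0   -2   -1    0]]
391 194 [ 0.511 -0.128  0.032]
402 196 [ 0.499 -0.158  0.065]
323 191 [0.515 0.098 0.069]
301 182 [0.545 0.169 0.071]
313 187 [0.538 0.132 0.017]
438 283 [ 0.222 -0.269  0.037]
```

View pics/ct.png

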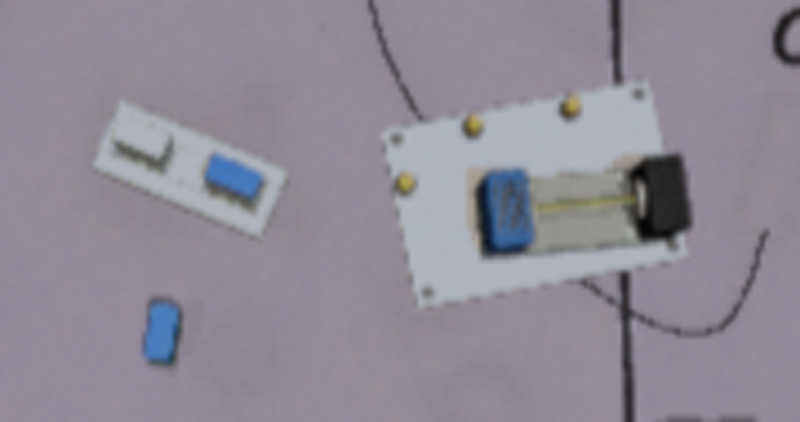

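View pics/cs.png

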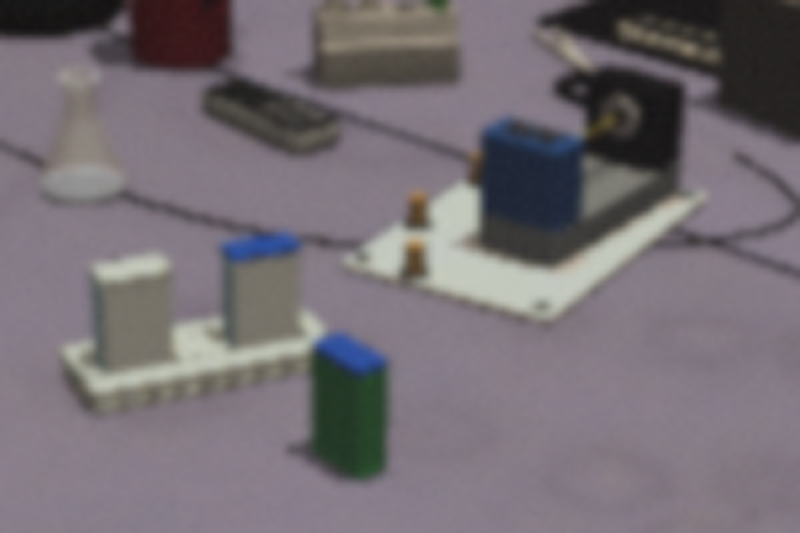

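The crops show the chosen cell: frosted grey body, blue stopper, in the stand's right pocket (crop 235,175). The green one stands free. The pins are at crop (571,104), (473,124) and (405,182), and the head is short of them.

```bash
cat >> h.py <<'E'
def avg(name,n=6):
    from bench import camera
    cs=[camera(name) for _ in range(n)];c=cs[0]
    D=np.stack([q['depth'] for q in cs]);D[D==0]=np.nan
    c['depth']=np.nan_to_num(np.nanmedian(D,0)).astype(np.float32)
    c['pixels']=np.mean([q['pixels'] for q in cs],0).astype(np.float32);return c
def fit(c,mask,z):
    "min-area rect (mm, deg) of mask, projected to plane z"
    m=cv2.resize(mask.astype(np.float32),None,fx=8,fy=8,interpolation=cv2.INTER_LINEAR)>.5
    cs,_=cv2.findContours(m.astype(np.uint8),0,2);k=max(cs,key=cv2.contourArea)[:,0]
    q=np.array([ray(c,(u+.5)/8-.5,(v+.5)/8-.5,z)[:2]*1000 for u,v in k],np.float32)
    r=cv2.minAreaRect(q);return [np.round(r[0],1),np.round(r[1],1),round(r[2],1)]
E
python3 - <<'E'
from h import *
c=avg('top');np.savez('t1.npz',**c);P=world(c);z=P[...,2];v,u=np.indices(z.shape)
def box(a,b,d,e):return(u>=a)&(u<=b)&(v>=d)&(v<=e)
px=c['pixels'];B,G,R=px[...,0],px[...,1],px[...,2]
print('lamp',fit(c,box(372,398,180,212)&(z>.073),.082),z[box(382,386,190,200)].mean())
print('det',fit(c,box(400,430,180,212)&(z>.073),.082))
print('head',fit(c,box(370,430,180,215)&(z>.018),.03), )
w=cv2.resize(px[165:225,350:430],None,fx=4,fy=4)
white=(px.min(-1)>150)&box(350,430,160,225)
print('thr',px[210,370],px[225,345],px[187,323],px[172,340])
pl=box(350,432,160,225)&(B-0*G>0)&(G>B*0.97)&(px.min(-1)>120)
print('plate',fit(c,cv2.morphologyEx(pl.astype(np.uint8),cv2.MORPH_CLOSE,np.ones((5,5))),.006))
s=box(286,338,168,206)
print('bluecell',fit(c,s&(u>313)&(z>.06),.069),z[s&(u>313)&(z>.06)].mean())
print('whitecell',fit(c,s&(u<313)&(z>.06),.069))
print('stand',fit(c,s&(z>.008),.015))
pin=box(350,412,168,196)&(B<.75*R)
n,l,st,ce=cv2.connectedComponentsWithStats(pin.astype(np.uint8))
for i in range(1,n):
    if st[i,4]>3:print('pin',ce[i],st[i,4],ray(c,*ce[i],.022)[:2].round(4))
S=avg('scene');np.savez('s1.npz',**S)
q=S['pixels'];Q=world(S);bs=(q[...,0]>1.8*q[...,2]);bs[:,:300]=0;bs[:190]=0;bs[222:]=0;bs[:,325:]=0
print('scene blue stopper',Q[bs].min(0),Q[bs].max(0),Q[bs].mean(0),bs.sum())
E
```

```text
lamp [array([494.5, -99.3]), array([58.9, 36.3]), 5.0] 0.08235765056580585
det [array([ 504.6, -209.6]), array([58.8, 36.2]), 4.7]
head [array([ 503.8, -160.4]), array([ 68.2, 160.8]), 5.2]
thr [187.33333 178.83333 173.5    ] [152.66667 140.16667 148.33333] [182.  122.5  79.5] [152.5     140.16667 147.33333]
plate [array([ 507.3, -180.1]), array([113.9,  88.3]), 88.5]
bluecell [array([520.5, 101. ]), array([42.1, 23.2]), 63.0] 0.06872614884413103
whitecell [array([549.9, 168.2]), array([42.8, 23. ]), 67.7]
stand [array([535.4, 134.5]), array([142.9,  59.3]), 66.5]
pin [398.09090909 173.63636364] 11 [ 0.5819 -0.1548]
pin [376.  177.8] 10 [ 0.5679 -0.0801]
pin [360.75       190.66666667] 12 [ 0.5241 -0.0281]
pin [411.14285714 194.28571429] 7 [ 0.5113 -0.1963]
pin [404. 195.] 9 [ 0.509  -0.1723]
pin [394. 196.] 7 [ 0.5057 -0.1389]
scene blue stopper [0.50688355 0.08513607 0.06527486] [0.53283058 0.1225502  0.07134897] [0.51955531 0.10499006 0.06942428] 46
```

```bash
cat >> h.py <<'E'
pins=np.array([[.5819,-.1548],[.5679,-.0801],[.5241,-.0281]]);pl=np.array([[58,-40],[58,36],[24,96.]])/1000
_a=pins-pins.mean(0);_b=pl-pl.mean(0)
YP=np.arctan2((_b[:,0]*_a[:,1]-_b[:,1]*_a[:,0]).sum(),(_a*_b).sum())
RP=np.array([[np.cos(YP),-np.sin(YP)],[np.sin(YP),np.cos(YP)]]);OP=pins.mean(0)-RP@pl.mean(0)
def p2w(x,y):return RP@np.array([x,y])/1000+OP
def w2p(w):return RP.T@(np.asarray(w)[:2]-OP)*1000
def go(x,y,z,yaw,Ms=None):
    "tool-axes shift and turn from the present pose to a world pose, pointing down"
    from scipy.spatial.transform import Rotation as R
    from bench import env
    s=env.sense();A=R.from_euler('xyz',s['tool_rot']);B=R.from_euler('xyz',[np.pi,0,yaw])
    d=A.inv().apply(np.array([x,y,z])-s['ee_pos']);r=(A.inv()*B).as_rotvec()
    print('shift',d.round(4),'rot',r.round(3),'F',np.round(s['ft_force'],1),'t',round(s['time'],2))
E
python3 - <<'E'
from h import *
print(YP,OP,np.round([w2p(q) for q in pins],1), 'head',w2p([.4995,-.1545]),'target',p2w(24,18))
print(p2w(-80,-24));go(*p2w(-80,-24),.15,YP+np.pi/2);print(p2w(-80,-24))
E
```

```text
0.18367553467490913 [ 0.51768608 -0.1263409 ] [[ 57.9 -39.7]
 [ 57.8  36.3]
 [ 24.2  95.4]] head [-23.02327458 -24.36384891] target [ 0.53799477 -0.10426021]
[ 0.44341522 -0.16454876]
shift [ 0.3948 -0.3895  0.0814] rot [ 0.    -0.    -1.527] F [0.1 0.6 0.1] t 0.7
[ 0.44341522 -0.16454876]
```

Careful with the scale: shifts go in shares of 0.75 m and turns go in shares of pi/2 rad. That gives: -0.28 m / 0.75 = -0.3733, -0.028 m / 0.75 = -0.0373, -0.11 rad / 1.5708 = -0.07.

```bash
python3 -m handwheel '[[[0.0373,-0.0373,0],[0,0,-0.07]],[[0.0747,-0.0747,0],[0,0,-0.1401]],[[0.112,-0.112,0],[0,0,-0.2101]],[[0.1493,-0.1493,0],[0,0,-0.2801]],[[0.1867,-0.1867,0],[0,0,-0.3501]],[[0.224,-0.224,0],[0,0,-0.4202]],[[0.2613,-0.2613,0],[0,0,-0.4902]],[[0.2987,-0.2987,0],[0,0,-0.5602]],[[0.336,-0.336,0],[0,0,-0.6303]],[[0.3733,-0.3733,0],[0,0,-0.7003]]]' 0.0; python3 - <<'E'
from h import *
go(*p2w(-80,-24),.15,YP+np.pi/2)
E
```

```text
time: 1.53
ee_pos: [0.3571, -0.2957, 0.2318]
tool_rot: [3.141, 0.001, 1.333]
ft_force: [0.3, -0.6, -0.1]
gripper_width: -0.0
grip_force: 0.0
shift [0.1478 0.0529 0.0818] rot [ 0.001  0.001 -0.422] F [ 0.3 -0.6 -0.1] t 1.53
```

Scaled: 0.148 m / 0.75 = 0.1973, 0.12 m / 0.75 = 0.16, -0.422 rad / 1.5708 = -0.2687.

```bash
python3 -m handwheel '[[[0.04,0.0133,0.0133],[0,0,-0.0637]],[[0.08,0.0267,0.04],[0,0,-0.1273]],[[0.12,0.04,0.0667],[0,0,-0.191]],[[0.16,0.056,0.0933],[0,0,-0.2546]],[[0.1973,0.0707,0.1093],[0,0,-0.2687]],[[0.1973,0.0707,0.1093],[0,0,-0.2687]],[[0.1973,0.0707,0.1093],[0,0,-0.2687]]]'; python3 - <<'E'
from h import *
go(*p2w(-80,-24),.018,YP+np.pi/2)
from bench import camera
cv2.imwrite('pics/s2.png',cv2.resize(camera('scene')['pixels'][120:250,265:465],(800,520)))
E
```

```text
time: 2.12
ee_pos: [0.4441, -0.1644, 0.1489]
tool_rot: [-3.141, -0.001, 1.754]
ft_force: [-1.4, -0.9, 0.4]
gripper_width: -0.0002
grip_force: 0.0
shift [-0.0002 -0.0007  0.1309] rot [-0.    -0.001 -0.   ] F [-1.4 -0.9  0.4] t 2.12
```

View pics/s2.png

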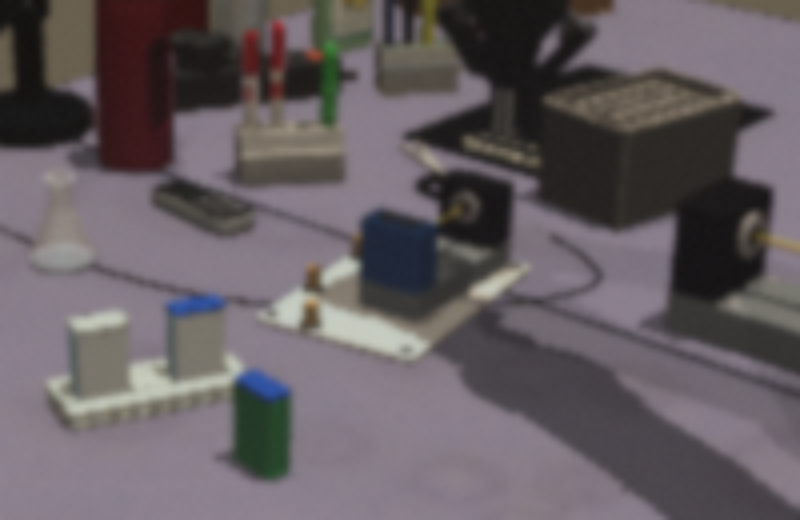

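The picture shows the closed gripper at (505,100) above the near side of the head, with nothing in the way below it.

Scaled: 0.131 m / 0.75 = 0.1747, 0.125 m / 0.75 = 0.1667.

```bash
python3 -m handwheel '[[[0,0,0.04],[0,0,0]],[[0,0,0.08],[0,0,0]],[[0,0,0.12],[0,0,0]],[[0,0,0.1467],[0,0,0]],[[0,0,0.1667],[0,0,0]],[[0,0,0.1747],[0,0,0]],[[0,0,0.1747],[0,0,0]]]'; python3 -m handwheel '[[[0,0.0067,0],[0,0,0]],[[0,0.0133,0],[0,0,0]],[[0,0.0187,0],[0,0,0]],[[0,0.024,0],[0,0,0]],[[0,0.0293,0],[0,0,0]],[[0,0.0347,0],[0,0,0]],[[0,0.04,0],[0,0,0]],[[0,0.0453,0],[0,0,0]],[[0,0.0507,0],[0,0,0]],[[0,0.056,0],[0,0,0]]]'; python3 - <<'E'
from h import *
from bench import env
print(w2p(env.sense()['ee_pos']))
E
```

```text
time: 2.75
ee_pos: [0.4424, -0.1677, 0.0178]
tool_rot: [-3.14, 0.0, 1.747]
ft_force: [0.3, 0.0, 1.0]
gripper_width: -0.0002
grip_force: 0.0
time: 3.58
ee_pos: [0.4795, -0.1606, 0.0191]
tool_rot: [-3.13, 0.001, 1.747]
ft_force: [-9.3, -2.8, 12.1]
gripper_width: 0.0
grip_force: 6.7
[-43.80196141 -26.71719883]
```

Scaled: 0.018 m / 0.75 = 0.024, 0.017 m / 0.75 = 0.0227.

```bash
python3 -m handwheel '[[[0,0.0027,0],[0,0,0]],[[0,0.0053,0],[0,0,0]],[[0,0.008,0],[0,0,0]],[[0,0.0107,0],[0,0,0]],[[0,0.0133,0],[0,0,0]],[[0,0.016,0],[0,0,0]],[[0,0.0187,0],[0,0,0]],[[0,0.0213,0],[0,0,0]],[[0,0.0227,0],[0,0,0]],[[0,0.024,0],[0,0,0]]]'; python3 - <<'E'
from h import *
from bench import env
print(w2p(env.sense()['ee_pos']))
c=avg('top',4);z=world(c)[...,2];v,u=np.indices(z.shape)
def box(a,b,d,e):return(u>=a)&(u<=b)&(v>=d)&(v<=e)
t=(z>.07)&(z<.095)
cv2.imwrite('pics/t3.png',cv2.resize(c['pixels'][150:230,340:440],(800,600)))
for n,m in(('lamp',box(365,396,170,212)),('det',box(404,432,165,212))):
    f=fit(c,m&t,.082);print(n,f,w2p(f[0]/1000))
E
```

```text
time: 4.42
ee_pos: [0.4977, -0.1573, 0.0191]
tool_rot: [-3.131, 0.001, 1.748]
ft_force: [-9.3, -2.2, 11.4]
gripper_width: -0.0001
grip_force: 6.6
[-25.35566509 -26.82865844]
lamp [array([528.9, -91.8]), array([59.6, 36.3]), 7.4] [17.33399921 31.91172707]
det [array([ 462.6, -159.9]), array([2.8, 6. ]), 88.2] [-60.28886073 -22.93343328][ WARN:0@12.379] global loadsave.cpp:1063 imwrite_ Unsupported depth image for selected encoder is fallbacked to CV_8U.
```

View pics/t3.png

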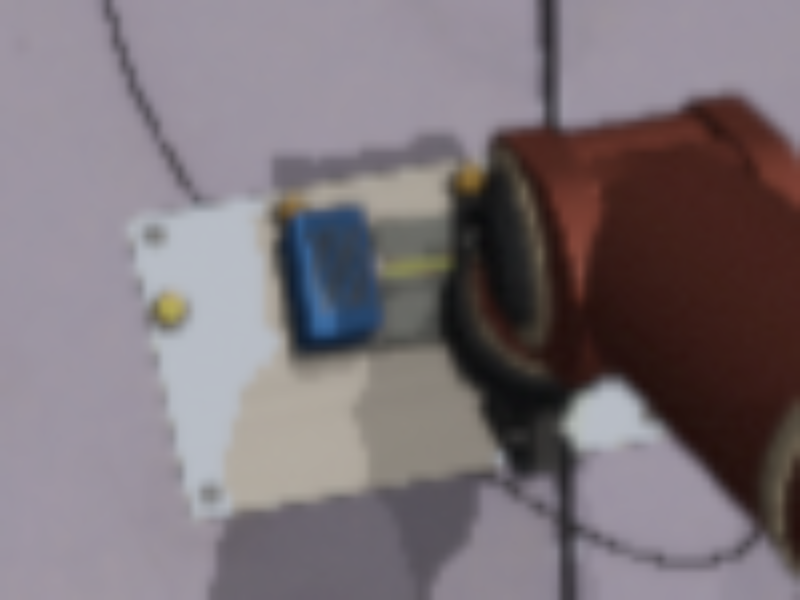

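The lamp (330,278) is now close to pin 2 (290,205). The head moves with the tool at a steady 9 N of friction, and a few millimetres remain.

Scaled: 0.005 m / 0.75 = 0.0067, 0.004 m / 0.75 = 0.0053.

```bash
for i in 1; do python3 -m handwheel '[[[0,0.002,0],[0,0,0]],[[0,0.004,0],[0,0,0]],[[0,0.0053,0],[0,0,0]],[[0,0.0067,0],[0,0,0]],[[0,0.0067,0],[0,0,0]]]'; python3 -m handwheel '[[[0,0.0013,0],[0,0,0]],[[0,0.0027,0],[0,0,0]],[[0,0.004,0],[0,0,0]],[[0,0.004,0],[0,0,0]]]'; done
```

```text
time: 5.03
ee_pos: [0.503, -0.1564, 0.0191]
tool_rot: [-3.132, 0.001, 1.748]
ft_force: [-8.4, -2.2, 10.8]
gripper_width: -0.0003
grip_force: 6.0
time: 5.37
ee_pos: [0.5031, -0.1564, 0.0191]
tool_rot: [-3.126, 0.001, 1.747]
ft_force: [-11.7, -2.5, 14.8]
gripper_width: 0.0
grip_force: 8.7
```

Scaled: 0.004 m / 0.75 = 0.0053, 0.003 m / 0.75 = 0.004.

```bash
python3 -m handwheel '[[[0,0.0013,0],[0,0,0]],[[0,0.0027,0],[0,0,0]],[[0,0.004,0],[0,0,0]],[[0,0.0053,0],[0,0,0]],[[0,0.0053,0],[0,0,0]]]';python3 -m handwheel '[[[0,0.0013,0],[0,0,0]],[[0,0.0027,0],[0,0,0]],[[0,0.004,0],[0,0,0]],[[0,0.0053,0],[0,0,0]],[[0,0.0053,0],[0,0,0]]]'
```

```text
time: 5.78
ee_pos: [0.5034, -0.1563, 0.019]
tool_rot: [-3.118, 0.001, 1.746]
ft_force: [-17.0, -2.5, 20.1]
gripper_width: -0.0001
grip_force: 12.3
time: 6.2
ee_pos: [0.5039, -0.1565, 0.019]
tool_rot: [-3.111, 0.001, 1.746]
ft_force: [-22.4, -4.5, 25.8]
gripper_width: 0.0003
grip_force: 15.4
```

Scaled: -0.1 m / 0.75 = -0.1333, -0.09 m / 0.75 = -0.12.

```bash
python3 -m handwheel '[[[0,-0.02,0],[0,0,0]],[[0,-0.04,0],[0,0,0]],[[0,-0.0533,-0.0267],[0,0,0]],[[0,-0.0533,-0.08],[0,0,0]],[[0,-0.0533,-0.1333],[0,0,0]],[[-0.04,-0.04,-0.1333],[0,0,0]],[[-0.08,-0.0133,-0.1333],[0,0,0]],[[-0.12,0,-0.1333],[0,0,0]],[[-0.1333,0,-0.1333],[0,0,0]]]'; cat >> h.py <<'E'
def head(n=5):
    c=avg('top',n);z=world(c)[...,2];v,u=np.indices(z.shape)
    t=(z>.071)&(z<.095);m=t.astype(np.uint8);m[:165]=0;m[215:]=0;m[:,:362]=0;m[:,435:]=0
    k,l,st,ce=cv2.connectedComponentsWithStats(m);o=[]
    for i in range(1,k):
        if st[i,4]>60:
            f=fit(c,l==i,.082);o.append(w2p(f[0]/1000));print(f,o[-1].round(1),st[i,4])
    if len(o)==2:
        a,b=sorted(o,key=lambda q:-q[1]);print('centre',(a+b)/2,'yaw rel plate deg',np.degrees(-np.arctan2(*(a-b))))
    return c
E
python3 - <<'E'
from h import *
from bench import env
c=head();np.savez('t4.npz',**c)
print(w2p(env.sense()['ee_pos']));go(*p2w(22,-130),.018,YP+np.pi/2)
E
```

```text
time: 6.95
ee_pos: [0.5392, -0.2564, 0.1193]
tool_rot: [3.136, 0.005, 1.745]
ft_force: [0.4, 0.1, -0.4]
gripper_width: -0.0002
grip_force: 0.0
[array([ 549.6, -200. ]), array([59., 38.]), 7.9] [ 17.9 -78.2] 178
[array([533.9, -91.2]), array([59.4, 36.1]), 8.1] [22.4 31.6] 173
centre [ 20.1415751  -23.33028608] yaw rel plate deg -2.3126482264314734
[  -4.90549897 -123.65503697]
shift [-0.0065  0.027   0.1002] rot [-0.001 -0.002 -0.002] F [-0.   0.1  0.3] t 7.2
```

```bash
python3 - <<'E'
from h import *
for f in('t1.npz','t4.npz'):
    c=dict(np.load(f));p=c['pixels'];w=np.clip((p[...,2]+p[...,1])/2-p[...,0]-15,0,None)
    pts=[]
    for u in range(384,412):
        col=w[180:204,u];
        if col.max()>20:
            k=col.argmax();s=slice(max(k-2,0),k+3);pts.append((u,180+(col[s]*np.arange(24)[s]).sum()/col[s].sum()))
    q=np.array([w2p(ray(c,*a,.062)) for a in pts])
    med=np.median(q[:,0]);q=q[abs(q[:,0]-med)<8]
    vx,vy,x,y=cv2.fitLine(q.astype(np.float32),cv2.DIST_HUBER,0,.01,.01).ravel()
    print(f,len(q),'angle rel plate',np.degrees(np.arctan2(-vx*np.sign(vy),abs(vy))),'x at line',x,y,q[:,1].min(),q[:,1].max())
c=dict(np.load('t4.npz'));cv2.imwrite('pics/t4.png',np.uint8(cv2.resize(c['pixels'][163:218,352:432],(800,550),interpolation=cv2.INTER_CUBIC)))
E
```

```text
t1.npz 14 angle rel plate -4.739356 x at line -21.43051 -25.583431 -57.73999680881984 4.031601097944108
t4.npz 19 angle rel plate -2.4060748 x at line 22.27344 -29.1262 -61.195177140039746 8.10727619122154
```

View pics/t4.png

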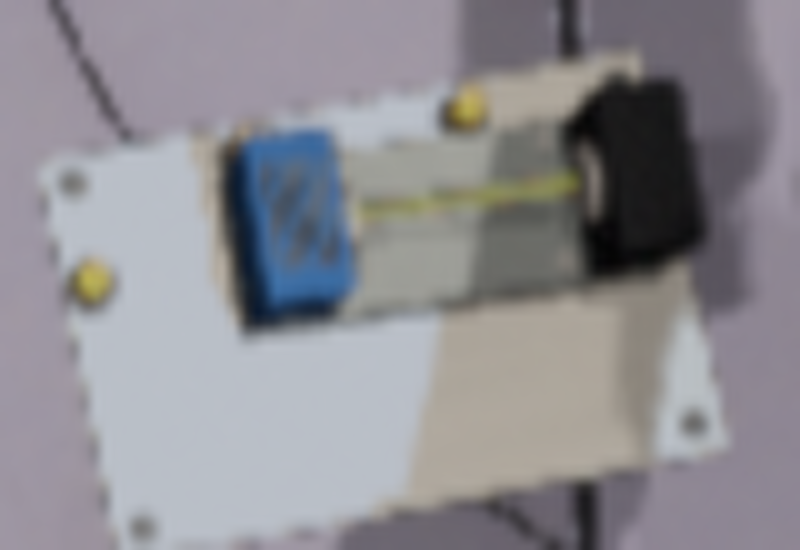

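The picture shows pin 1 (465,107) almost at the head's edge. The light line (362,212)-(578,183) is about 2° off the plate edge. Next is the push along y from the detector end.

Scaled: 0.1 m / 0.75 = 0.1333, 0.098 m / 0.75 = 0.1307.

```bash
python3 -m handwheel '[[[-0.0093,0.0267,0],[0,0,0]],[[-0.0093,0.044,0],[0,0,0]],[[-0.0093,0.044,0.04],[0,0,0]],[[-0.0093,0.044,0.08],[0,0,0]],[[-0.0093,0.044,0.1133],[0,0,0]],[[-0.0093,0.044,0.1307],[0,0,0]],[[-0.0093,0.044,0.1333],[0,0,0]],[[-0.0093,0.044,0.1333],[0,0,0]]]'; python3 -m handwheel '[[[0.0053,0,0],[0,0,0]],[[0.0107,0,0],[0,0,0]],[[0.016,0,0],[0,0,0]],[[0.0213,0,0],[0,0,0]],[[0.0267,0,0],[0,0,0]],[[0.032,0,0],[0,0,0]],[[0.0373,0,0],[0,0,0]],[[0.0427,0,0],[0,0,0]],[[0.048,0,0],[0,0,0]],[[0.0533,0,0],[0,0,0]]]'; python3 - <<'E'
from h import *
from bench import env
print(w2p(env.sense()['ee_pos']))
E
```

```text
time: 7.87
ee_pos: [0.5695, -0.2508, 0.0182]
tool_rot: [-3.141, -0.001, 1.751]
ft_force: [-0.9, 0.3, 0.1]
gripper_width: -0.0002
grip_force: 0.0
time: 8.7
ee_pos: [0.5633, -0.2139, 0.0191]
tool_rot: [3.14, 0.002, 1.749]
ft_force: [1.4, -4.9, 5.5]
gripper_width: 0.0002
grip_force: 0.0
[ 28.8134105  -94.37289696]
```

Scaled: 0.024 m / 0.75 = 0.032, 0.022 m / 0.75 = 0.0293.

```bash
python3 -m handwheel '[[[0.004,0,0],[0,0,0]],[[0.008,0,0],[0,0,0]],[[0.012,0,0],[0,0,0]],[[0.016,0,0],[0,0,0]],[[0.02,0,0],[0,0,0]],[[0.024,0,0],[0,0,0]],[[0.0267,0,0],[0,0,0]],[[0.0293,0,0],[0,0,0]],[[0.032,0,0],[0,0,0]],[[0.032,0,0],[0,0,0]]]';python3 -m handwheel '[[[0.0013,0,0],[0,0,0]],[[0.0027,0,0],[0,0,0]],[[0.004,0,0],[0,0,0]],[[0.0053,0,0],[0,0,0]],[[0.0067,0,0],[0,0,0]],[[0.008,0,0],[0,0,0]],[[0.008,0,0],[0,0,0]]]'; python3 - <<'E'
from h import *
from bench import env
print(w2p(env.sense()['ee_pos']))
E
```

```text
time: 9.53
ee_pos: [0.5588, -0.1909, 0.0189]
tool_rot: [3.141, 0.003, 1.749]
ft_force: [1.8, -5.9, 5.7]
gripper_width: -0.0001
grip_force: 0.0
time: 10.12
ee_pos: [0.5586, -0.1909, 0.0195]
tool_rot: [3.139, 0.01, 1.745]
ft_force: [3.0, -14.5, 5.3]
gripper_width: 0.0005
grip_force: 0.0
[ 28.42967147 -70.98200771]
```

Scaled: 0.006 m / 0.75 = 0.008, 0.004 m / 0.75 = 0.0053.

```bash
python3 -m handwheel '[[[0.0027,0,0],[0,0,0]],[[0.0053,0,0],[0,0,0]],[[0.008,0,0],[0,0,0]],[[0.008,0,0],[0,0,0]]]'; python3 -m handwheel '[[[-0.0267,0,0],[0,0,0]],[[-0.06,0,0],[0,0,0]],[[-0.0667,0,-0.04],[0,0,0]],[[-0.0667,0,-0.0933],[0,0,0]],[[-0.0667,0,-0.1333],[0,0,0]],[[-0.0667,0,-0.1333],[0,0,0]]]'; python3 - <<'E'
from h import *
from bench import env
c=head();np.savez('t5.npz',**c)
print(w2p(env.sense()['ee_pos']));go(*p2w(-40,-18),.118,YP+np.pi/2)
p=c['pixels'];w=np.clip((p[...,2]+p[...,1])/2-p[...,0]-15,0,None)
pts=[]
for u in range(368,405):
    col=w[174:200,u]
    if col.max()>20:
        k=col.argmax();s=slice(max(k-2,0),k+3);pts.append((u,174+(col[s]*np.arange(26)[s]).sum()/col[s].sum()))
q=np.array([w2p(ray(c,*a,.062)) for a in pts]);q=q[abs(q[:,0]-np.median(q[:,0]))<8]
vx,vy,x,y=cv2.fitLine(q.astype(np.float32),cv2.DIST_HUBER,0,.01,.01).ravel()
print(len(q),'angle',np.degrees(np.arctan2(-vx*np.sign(vy),abs(vy))),x,y,q[:,1].min(),q[:,1].max())
E
```

```text
time: 10.45
ee_pos: [0.5587, -0.1906, 0.0206]
tool_rot: [3.137, 0.018, 1.741]
ft_force: [4.5, -22.2, 8.4]
gripper_width: 0.0004
grip_force: 0.0
time: 10.95
ee_pos: [0.5684, -0.2246, 0.1237]
tool_rot: [3.132, 0.001, 1.751]
ft_force: [1.2, -0.8, 0.5]
gripper_width: -0.0
grip_force: 0.0
[array([ 541.4, -159.6]), array([58.9, 37.6]), 10.9] [ 17.2 -37. ] 176
[array([520.2, -51.6]), array([59.4, 36.8]), 10.2] [16.1 73. ] 174
centre [16.68154514 17.99683204] yaw rel plate deg 0.5819101683045452
[  26.76190432 -105.45236649]
shift [ 0.0872 -0.0671 -0.0012] rot [-0.004 -0.003 -0.003] F [-0.1  0.4 -0.8] t 11.2
18 angle 0.7303222 18.90572 16.161728 -17.457432260439184 42.469509576508166
```

Scaled: 0.104 m / 0.75 = 0.1387, 0.095 m / 0.75 = 0.1267.

```bash
python3 -m handwheel '[[[0.04,-0.0267,0],[0,0,0]],[[0.08,-0.06,0],[0,0,0]],[[0.12,-0.0867,0],[0,0,0]],[[0.1387,-0.1,0.0133],[0,0,0]],[[0.1387,-0.1,0.0533],[0,0,0]],[[0.1387,-0.1,0.0933],[0,0,0]],[[0.1387,-0.1,0.1267],[0,0,0]],[[0.1387,-0.1,0.1387],[0,0,0]],[[0.1387,-0.1,0.1387],[0,0,0]]]'; python3 -m handwheel '[[[0,0.004,0],[0,0,0]],[[0,0.008,0],[0,0,0]],[[0,0.012,0],[0,0,0]],[[0,0.016,0],[0,0,0]],[[0,0.02,0],[0,0,0]],[[0,0.024,0],[0,0,0]],[[0,0.028,0],[0,0,0]],[[0,0.0307,0],[0,0,0]],[[0,0.0333,0],[0,0,0]],[[0,0.036,0],[0,0,0]]]';  python3 - <<'E'
from h import *
from bench import env
print(w2p(env.sense()['ee_pos']))
E
```

```text
time: 11.95
ee_pos: [0.4702, -0.1366, 0.0115]
tool_rot: [-3.135, -0.003, 1.751]
ft_force: [-0.6, -0.3, -0.3]
gripper_width: 0.0
grip_force: 0.0
time: 12.78
ee_pos: [0.4969, -0.1335, 0.014]
tool_rot: [-3.136, 0.0, 1.749]
ft_force: [-4.3, -2.2, 2.8]
gripper_width: -0.0
grip_force: 2.4
[-21.76951585  -3.27928185]
```

Scaled: 0.01 m / 0.75 = 0.0133, 0.008 m / 0.75 = 0.0107.

```bash
python3 -m handwheel '[[[0,0.0027,0],[0,0,0]],[[0,0.0053,0],[0,0,0]],[[0,0.008,0],[0,0,0]],[[0,0.0107,0],[0,0,0]],[[0,0.0133,0],[0,0,0]],[[0,0.0133,0],[0,0,0]]]';  python3 -m handwheel '[[[0,0.0027,0],[0,0,0]],[[0,0.0053,0],[0,0,0]],[[0,0.008,0],[0,0,0]],[[0,0.008,0],[0,0,0]]]';  python3 - <<'E'
from h import *
from bench import env
print(w2p(env.sense()['ee_pos']))
E
```

```text
time: 13.28
ee_pos: [0.4999, -0.1335, 0.0132]
tool_rot: [-3.121, 0.0, 1.747]
ft_force: [-14.1, -3.8, 10.3]
gripper_width: 0.0
grip_force: 7.4
time: 13.62
ee_pos: [0.5, -0.1334, 0.0128]
tool_rot: [-3.109, 0.0, 1.746]
ft_force: [-21.1, -4.1, 16.2]
gripper_width: 0.0
grip_force: 11.3
[-18.72341912  -3.7045595 ]
```

Scaled: -0.14 m / 0.75 = -0.1867, -0.12 m / 0.75 = -0.16.

```bash
python3 -m handwheel '[[[0,-0.0267,0],[0,0,0]],[[0,-0.0667,0],[0,0,0]],[[0,-0.08,-0.04],[0,0,0]],[[0,-0.08,-0.0933],[0,0,0]],[[-0.0267,-0.08,-0.1333],[0,0,0]],[[-0.08,-0.08,-0.1867],[0,0,0]],[[-0.1333,-0.08,-0.1867],[0,0,0]],[[-0.16,-0.08,-0.1867],[0,0,0]]]';  python3 - <<'E'
from h import *
from bench import env
c=head();np.savez('t6.npz',**c)
print(w2p(env.sense()['ee_pos']))
p=c['pixels'];w=np.clip((p[...,2]+p[...,1])/2-p[...,0]-15,0,None)
pts=[]
for u in range(368,405):
    col=w[170:200,u]
    if col.max()>20:
        k=col.argmax();s=slice(max(k-2,0),k+3);pts.append((u,170+(col[s]*np.arange(30)[s]).sum()/col[s].sum()))
q=np.array([w2p(ray(c,*a,.062)) for a in pts]);q=q[abs(q[:,0]-np.median(q[:,0]))<8]
vx,vy,x,y=cv2.fitLine(q.astype(np.float32),cv2.DIST_HUBER,0,.01,.01).ravel()
print(len(q),'angle',np.degrees(np.arctan2(-vx*np.sign(vy),abs(vy))),x,y,q[:,1].min(),q[:,1].max())
cv2.imwrite('pics/t6.png',np.uint8(cv2.resize(c['pixels'][163:218,352:432],(800,550),interpolation=cv2.INTER_CUBIC)))
E
```

```text
time: 14.28
ee_pos: [0.4813, -0.2624, 0.1582]
tool_rot: [3.132, 0.007, 1.749]
ft_force: [1.1, -0.2, 0.0]
gripper_width: -0.0001
grip_force: 0.0
[array([ 546.6, -158.2]), array([59.6, 37.3]), 11.9] [ 22.6 -36.6] 174
[array([523.2, -50.8]), array([59.5, 36.3]), 11.2] [19.2 73.3] 173
centre [20.91348808 18.32948648] yaw rel plate deg 1.7675158261854973
[ -62.82169616 -121.76214213]
16 angle 2.31509 23.02078 15.2877 -18.493808611240926 41.77321926088178
```

View pics/t6.png

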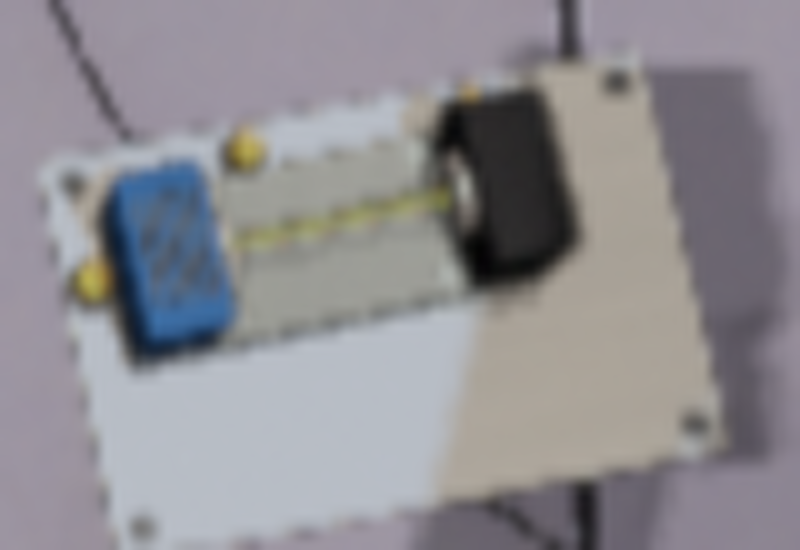

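The head's y is right, but it is about 2° rotated: detector against pin 1 (470,95), lamp a few mm off pin 2 (245,150). I'll push in x opposite pin 2.

Careful with the scale: shifts go in shares of 0.75 m and turns go in shares of pi/2 rad. That gives: 0.15 m / 0.75 = 0.2, 0.138 m / 0.75 = 0.184.

```bash
python3 -m handwheel '[[[0.0533,0,0],[0,0,0]],[[0.1067,0,0],[0,0,0]],[[0.16,0.0133,0],[0,0,0]],[[0.2,0.02,0.0267],[0,0,0]],[[0.2,0.02,0.08],[0,0,0]],[[0.2,0.02,0.1333],[0,0,0]],[[0.2,0.02,0.1733],[0,0,0]],[[0.2,0.02,0.184],[0,0,0]],[[0.2,0.02,0.184],[0,0,0]]]'; python3 -m handwheel '[[[0,0.004,0],[0,0,0]],[[0,0.008,0],[0,0,0]],[[0,0.012,0],[0,0,0]],[[0,0.016,0],[0,0,0]],[[0,0.02,0],[0,0,0]],[[0,0.024,0],[0,0,0]],[[0,0.028,0],[0,0,0]],[[0,0.0307,0],[0,0,0]],[[0,0.0333,0],[0,0,0]],[[0,0.036,0],[0,0,0]]]';  python3 - <<'E'
from h import *
from bench import env
print(w2p(env.sense()['ee_pos']))
E
```

```text
time: 15.28
ee_pos: [0.464, -0.1061, 0.0147]
tool_rot: [-3.138, -0.003, 1.753]
ft_force: [-1.1, 0.1, 0.8]
gripper_width: 0.0
grip_force: 0.0
time: 16.12
ee_pos: [0.4921, -0.1036, 0.0163]
tool_rot: [-3.141, -0.0, 1.75]
ft_force: [-0.4, 0.5, -0.5]
gripper_width: -0.0002
grip_force: 0.0
[-21.02573711  27.08049664]
```

Scaled: 0.01 m / 0.75 = 0.0133, 0.008 m / 0.75 = 0.0107.

```bash
python3 -m handwheel '[[[0,0.0027,0],[0,0,0]],[[0,0.0053,0],[0,0,0]],[[0,0.008,0],[0,0,0]],[[0,0.0107,0],[0,0,0]],[[0,0.0133,0],[0,0,0]],[[0,0.0133,0],[0,0,0]]]';  python3 -m handwheel '[[[0,0.0027,0],[0,0,0]],[[0,0.0053,0],[0,0,0]],[[0,0.008,0],[0,0,0]],[[0,0.008,0],[0,0,0]]]';  python3 - <<'E'
from h import *
from bench import env
print(w2p(env.sense()['ee_pos']))
E
```

```text
time: 16.62
ee_pos: [0.4956, -0.1024, 0.0156]
tool_rot: [-3.128, -0.0, 1.749]
ft_force: [-9.0, 0.2, 7.8]
gripper_width: 0.0003
grip_force: 4.7
time: 16.95
ee_pos: [0.4956, -0.1026, 0.0153]
tool_rot: [-3.116, -0.0, 1.748]
ft_force: [-18.0, -1.8, 13.9]
gripper_width: -0.0001
grip_force: 8.7
[-17.32937775  27.41117317]
```

Scaled: -0.15 m / 0.75 = -0.2, -0.14 m / 0.75 = -0.1867.

```bash
cat > m.py <<'E'
from h import *
from bench import env
import sys
c=head();np.savez(sys.argv[1],**c)
print('tool',w2p(env.sense()['ee_pos']),env.sense()['ee_pos'])
p=c['pixels'];w=np.clip((p[...,2]+p[...,1])/2-p[...,0]-15,0,None)
pts=[]
for u in range(368,405):
    col=w[170:200,u]
    if col.max()>20:
        k=col.argmax();s=slice(max(k-2,0),k+3);pts.append((u,170+(col[s]*np.arange(30)[s]).sum()/col[s].sum()))
q=np.array([w2p(ray(c,*a,.062)) for a in pts]);q=q[abs(q[:,0]-np.median(q[:,0]))<8]
vx,vy,x,y=cv2.fitLine(q.astype(np.float32),cv2.DIST_HUBER,0,.01,.01).ravel()
print(len(q),'angle',np.degrees(np.arctan2(-vx*np.sign(vy),abs(vy))),x,y)
E
python3 -m handwheel '[[[0,-0.0267,0],[0,0,0]],[[0,-0.0667,0],[0,0,0]],[[0,-0.08,-0.04],[0,0,0]],[[0,-0.08,-0.0933],[0,0,0]],[[-0.0267,-0.08,-0.1333],[0,0,0]],[[-0.08,-0.08,-0.1867],[0,0,0]],[[-0.1333,-0.08,-0.1867],[0,0,0]],[[-0.1867,-0.08,-0.1867],[0,0,0]],[[-0.2,-0.08,-0.1867],[0,0,0]]]';  python3 m.py t7.npz
```

```text
time: 17.7
ee_pos: [0.4765, -0.2667, 0.1578]
tool_rot: [3.138, 0.007, 1.742]
ft_force: [0.3, 0.1, -0.4]
gripper_width: 0.0002
grip_force: 0.0
[array([ 546.6, -158.3]), array([59.6, 37.9]), 10.4] [ 22.6 -36.7] 176
[array([526.4, -50.4]), array([59.5, 36. ]), 11.4] [22.4 73.1] 171
centre [22.51397119 18.18473213] yaw rel plate deg 0.07979106414725075
tool [ -65.32911765 -121.19840932] [ 0.47559208 -0.25743264  0.15615177]
15 angle 0.172692 25.010668 10.209829
```

The head is now square (0.1°) at its seat, centre about (23,18). Now the cell.

```bash
python3 - <<'E'
from h import *
go(.5205,.101,.18,np.radians(66.4))
E
```

```text
shift [ 0.3446  0.1086 -0.0233] rot [-0.    -0.002  0.593] F [0.1 1.2 1.3] t 17.95
```

Scaled: 0.344 m / 0.75 = 0.4587, 0.315 m / 0.75 = 0.42, 0.593 rad / 1.5708 = 0.3775.

```bash
python3 -m handwheel '[[[0.0267,0,-0.0267],[0,0,0]],[[0.0733,0.02,-0.032],[0,0,0.0446]],[[0.12,0.04,-0.032],[0,0,0.0891]],[[0.1667,0.0533,-0.032],[0,0,0.1401]],[[0.2133,0.0667,-0.032],[0,0,0.191]],[[0.2667,0.08,-0.032],[0,0,0.2355]],[[0.32,0.1,-0.032],[0,0,0.2865]],[[0.3733,0.12,-0.032],[0,0,0.331]],[[0.42,0.1333,-0.032],[0,0,0.3775]],[[0.4587,0.144,-0.032],[0,0,0.3775]]]' 0.085; python3 -m handwheel '[[[0,0,0],[0,0,0]],[[0,0,0],[0,0,0]]]'; python3 - <<'E'
from h import *
from bench import camera
go(.5205,.101,.026,np.radians(66.4))
S=camera('scene');cv2.imwrite('pics/s8.png',cv2.resize(S['pixels'][120:250,225:385],(800,600)[:1]+(600,)))
E
```

```text
time: 18.78
ee_pos: [0.519, 0.1054, 0.1807]
tool_rot: [-3.141, -0.003, 1.162]
ft_force: [0.0, -0.6, 0.5]
gripper_width: 0.0853
grip_force: 0.0
time: 18.95
ee_pos: [0.5189, 0.1035, 0.1804]
tool_rot: [-3.14, -0.001, 1.166]
ft_force: [-0.1, -1.2, -0.3]
gripper_width: 0.0854
grip_force: 0.0
shift [-0.0019  0.0026  0.1544] rot [-0.001 -0.001  0.007] F [-0.1 -1.2 -0.3] t 18.95
```

View pics/s8.png

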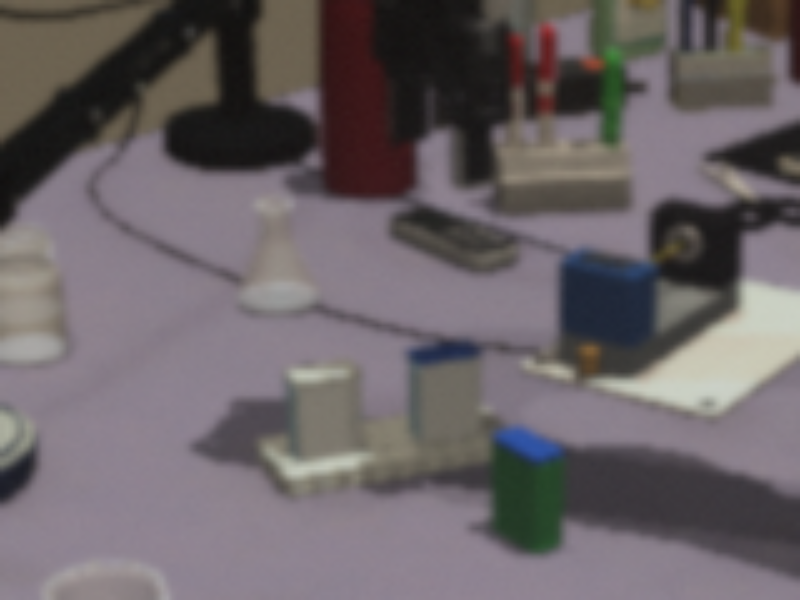

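The open fingers (405,80)/(470,110) hang centred above the blue-stoppered cell (445,390) with its frosted broad face toward the camera. The head's end is at its pin (590,360). Descending.

Scaled: 0.154 m / 0.75 = 0.2053, 0.15 m / 0.75 = 0.2, 0.006 rad / 1.5708 = 0.0038.

```bash
python3 -m handwheel '[[[-0.0013,0.0027,0.0533],[0,0,0.0038]],[[-0.0027,0.0033,0.1067],[0,0,0.0038]],[[-0.0027,0.0033,0.1467],[0,0,0.0038]],[[-0.0027,0.0033,0.18],[0,0,0.0038]],[[-0.0027,0.0033,0.2],[0,0,0.0038]],[[-0.0027,0.0033,0.2053],[0,0,0.0038]],[[-0.0027,0.0033,0.2053],[0,0,0.0038]],[[-0.0027,0.0033,0.2053],[0,0,0.0038]]]'; python3 -m handwheel '[[[0,0,0],[0,0,0]],[[0,0,0],[0,0,0]],[[0,0,0],[0,0,0]],[[0,0,0],[0,0,0]],[[0,0,0],[0,0,0]],[[0,0,0],[0,0,0]],[[0,0,0],[0,0,0]],[[0,0,0],[0,0,0]],[[0,0,0],[0,0,0]],[[0,0,0],[0,0,0]]]' 0.0
```

```text
time: 19.67
ee_pos: [0.5223, 0.0953, 0.027]
tool_rot: [3.141, -0.0, 1.15]
ft_force: [-0.2, 0.0, 0.6]
gripper_width: 0.0849
grip_force: 0.0
time: 20.5
ee_pos: [0.522, 0.0959, 0.0267]
tool_rot: [3.141, -0.0, 1.151]
ft_force: [-1.0, -0.9, 6.0]
gripper_width: 0.0194
grip_force: 59.8
```

Scaled: -0.14 m / 0.75 = -0.1867, -0.13 m / 0.75 = -0.1733.

```bash
python3 -m handwheel '[[[0,0,-0.0133],[0,0,0]],[[0,0,-0.0333],[0,0,0]],[[0,0,-0.06],[0,0,0]],[[0,0,-0.0933],[0,0,0]],[[0,0,-0.1333],[0,0,0]],[[0,0,-0.1733],[0,0,0]],[[0,0,-0.1867],[0,0,0]],[[0,0,-0.1867],[0,0,0]],[[0,0,-0.1867],[0,0,0]]]'; python3 - <<'E'
from h import *
from scipy.spatial.transform import Rotation as R
from bench import env
s=env.sense();A=R.from_euler('xyz',s['tool_rot']).as_matrix();print(s['ee_pos'],s['tool_rot'],s['grip_force'])
for n in('top','scene'):
    c=avg(n,5);P=world(c);px=c['pixels'];b=(px[...,0]>1.7*px[...,2])&(px[...,0]>50)
    d=(P-s['ee_pos'])@A   # tool frame
    m=b&(np.abs(d[...,0])<.05)&(np.abs(d[...,1])<.03)&(d[...,2]>-.06)&(d[...,2]<.06)
    print(n,m.sum(), d[m].mean(0) if m.any() else 0, np.percentile(d[m],[3,50,97],axis=0).round(4) if m.any() else 0)
    if n=='scene':
        near=(np.linalg.norm(P-s['ee_pos'],axis=-1)<.06)&(d[...,2]>.003);q=d[near]
        print('below tip',near.sum(),np.percentile(q,[1,5,50,95,99],axis=0).round(4))
        v,u=np.argwhere(near).mean(0).astype(int);print(u,v)
        cv2.imwrite('pics/s9.png',np.uint8(cv2.resize(px[v-60:v+60,u-80:u+80],(800,600),interpolation=cv2.INTER_CUBIC)))
E
```

```text
time: 21.25
ee_pos: [0.5215, 0.0955, 0.166]
tool_rot: [-3.141, 0.0, 1.151]
ft_force: [-0.3, -0.2, -0.7]
gripper_width: 0.0192
grip_force: 59.3
[0.52148939 0.09549321 0.16598701] [-3.14139572e+00  4.71925524e-04  1.15057967e+00] 59.26003038883209
top 0 0 0
scene 12 [ 0.02069398 -0.00474606 -0.04139493] [[ 0.0148 -0.0103 -0.0432]
 [ 0.0214 -0.0053 -0.0414]
 [ 0.0243  0.0035 -0.0387]]
below tip 96 [[-0.015  -0.0126  0.0034]
 [-0.0145 -0.0122  0.0039]
 [ 0.0082 -0.0098  0.0123]
 [ 0.0242  0.0046  0.0198]
 [ 0.0248  0.0069  0.021 ]]
313 168
```

View pics/s9.png

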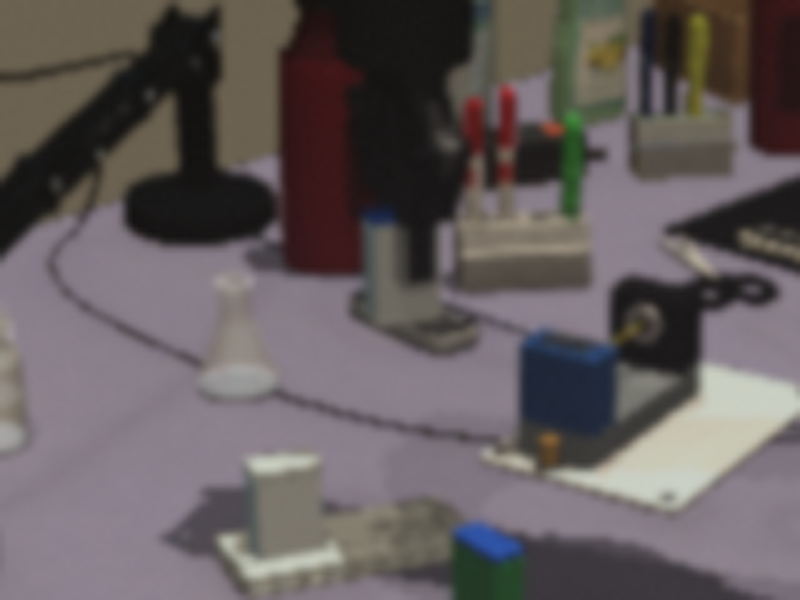

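The cell is held upright by its frosted sides. Its blue top is at (378,215), it is clear of the stand, and the white cell (285,500) is undisturbed. In the tool frame its centre lies 4.5 mm along +x, and its bottom is 21 mm beyond the TCP.

```bash
python3 - <<'E'
from h import *
go(*p2w(24,13.5),.166,YP+np.pi/2)
E
```

```text
shift [-1.799e-01  9.900e-02 -1.000e-04] rot [-0.001  0.    -0.603] F [-0.3 -0.1 -1. ] t 21.75
```

Scaled: -0.18 m / 0.75 = -0.24, -0.172 m / 0.75 = -0.2293, -0.603 rad / 1.5708 = -0.3839.

```bash
python3 -m handwheel '[[[-0.02,0.0133,0],[0,0,-0.0382]],[[-0.0467,0.0267,0],[0,0,-0.0828]],[[-0.08,0.044,0],[0,0,-0.1273]],[[-0.1133,0.0627,0],[0,0,-0.1783]],[[-0.1467,0.08,0],[0,0,-0.2292]],[[-0.18,0.0987,0],[0,0,-0.2865]],[[-0.2067,0.1133,0],[0,0,-0.3374]],[[-0.2293,0.1267,0],[0,0,-0.382]],[[-0.24,0.132,0],[0,0,-0.3839]],[[-0.24,0.132,0],[0,0,-0.3839]]]'; python3 -m handwheel '[[[0,0,0],[0,0,0]],[[0,0,0],[0,0,0]],[[0,0,0],[0,0,0]]]'; python3 - <<'E'
from h import *
go(*p2w(24,13.5),.0555,YP+np.pi/2)
E
```

```text
time: 22.58
ee_pos: [0.5387, -0.1121, 0.1659]
tool_rot: [-3.141, 0.001, 1.747]
ft_force: [-0.2, -0.6, -0.7]
gripper_width: 0.0193
grip_force: 59.1
time: 22.83
ee_pos: [0.539, -0.1064, 0.1666]
tool_rot: [3.141, -0.001, 1.757]
ft_force: [-1.0, 0.1, -1.2]
gripper_width: 0.0195
grip_force: 59.1
shift [-0.0023 -0.0006  0.1111] rot [ 0.    -0.001  0.002] F [-1.   0.1 -1.2] t 22.83
```

Scaled: 0.111 m / 0.75 = 0.148, 0.11 m / 0.75 = 0.1467.

```bash
python3 -m handwheel '[[[-0.0013,0,0.0267],[0,0,0]],[[-0.0027,0,0.06],[0,0,0]],[[-0.0027,0,0.0867],[0,0,0]],[[-0.0027,0,0.1067],[0,0,0]],[[-0.0027,0,0.1267],[0,0,0]],[[-0.0027,0,0.14],[0,0,0]],[[-0.0027,0,0.1467],[0,0,0]],[[-0.0027,0,0.148],[0,0,0]],[[-0.0027,0,0.148],[0,0,0]]]';  python3 -m handwheel '[[[0,0,0],[0,0,0]],[[0,0,0],[0,0,0]]]'; python3 - <<'E'
from h import *
from scipy.spatial.transform import Rotation as R
from bench import env
go(*p2w(24,13.5),.0555,YP+np.pi/2)
s=env.sense();print(w2p(s['ee_pos']),s['ee_pos'],s['tool_rot'])
A=R.from_euler('xyz',s['tool_rot']).as_matrix()
c=avg('scene',5);P=world(c);px=c['pixels'];B,G,Rr=px[...,0],px[...,1],px[...,2]
pp=np.dstack([(P[...,:2]-OP)@RP*1000,P[...,2]*1000])
def st(n,m):print(n,m.sum(),np.percentile(pp[m],[3,50,97],axis=0).round(1).tolist())
reg=(np.abs(pp[...,0])<70)&(np.abs(pp[...,1])<110)
blue=reg&(B>1.6*Rr)&(B>45)
st('lamp blue',blue&(pp[...,1]>56)&(pp[...,2]>40)); st('stopper',blue&(pp[...,1]<48)&(pp[...,2]>70))
cell=reg&(pp[...,2]>45)&(pp[...,2]<95)&(pp[...,1]>-12)&(pp[...,1]<45)&(px.min(-1)>60);st('cell',cell)
near=reg&(pp[...,1]>50);st('lamp -x face',near&(pp[...,2]>35)&(pp[...,2]<75)&(pp[...,0]<5))
v,u=np.argwhere(near).mean(0).astype(int)
cv2.imwrite('pics/s10.png',np.uint8(cv2.resize(px[v-40:v+35,u-35:u+65],(800,600),interpolation=cv2.INTER_CUBIC)))
E
```

```text
time: 23.58
ee_pos: [0.5396, -0.1103, 0.0556]
tool_rot: [3.141, -0.0, 1.755]
ft_force: [0.2, 0.1, -1.6]
gripper_width: 0.0191
grip_force: 59.1
time: 23.75
ee_pos: [0.54, -0.1108, 0.0562]
tool_rot: [3.14, 0.001, 1.754]
ft_force: [-0.6, 0.2, -1.3]
gripper_width: 0.0193
grip_force: 59.1
shift [ 0.0023 -0.0007  0.0007] rot [ 0.002  0.001 -0.001] F [-0.6  0.2 -1.3] t 23.75
[24.74361661 11.18704737] [ 0.53997023 -0.11082274  0.0562418 ] [3.13979540e+00 5.41739077e-04 1.75373859e+00]
lamp blue 242 [[-3.9, 73.6, 41.1], [16.7, 87.6, 64.0], [46.1, 90.4, 83.4]]
stopper 25 [[15.1, 13.7, 95.1], [24.6, 28.0, 98.6], [34.1, 36.1, 99.9]]
cell 78 [[11.7, 9.9, 46.8], [17.2, 28.0, 76.6], [48.7, 36.0, 90.3]]
lamp -x face 84 [[-4.3, 61.1, 36.1], [-2.9, 80.9, 54.7], [3.4, 89.9, 72.9]]
```

View pics/s10.png

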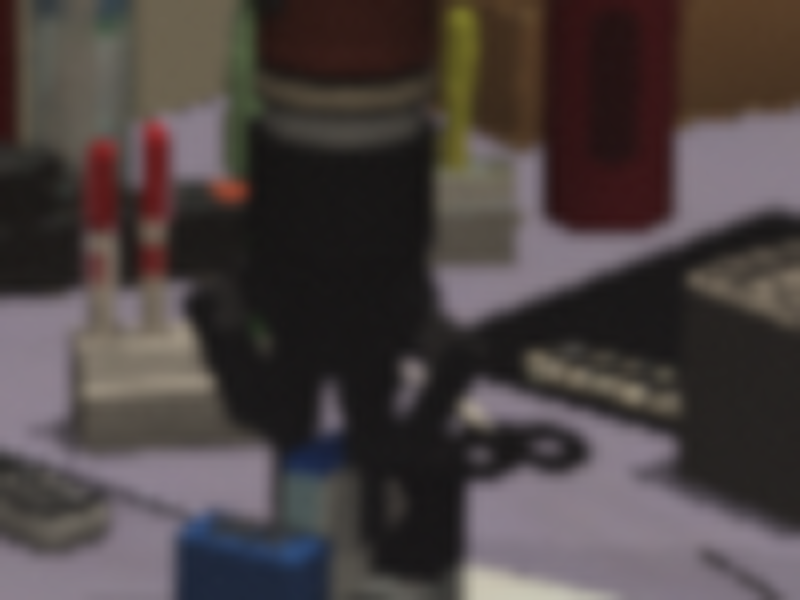

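The cell is held upright between lamp and detector, with its stopper at (315,455) behind the lamp (255,555). Measured in the plate frame, the cell is at x 24.6, y about 16 and its top at 98.6 mm, against targets of 24, 18 and 98. The lamp's faces are at x -3.9 and y 90.4, against -4 and 90 when seated. All of this is within tolerance, so I'm handing in.

```bash
python3 -c "
from bench import sign_off
print(sign_off())"
```

```text
the job is handed in; nothing more can be done
None
```

I pushed the head against its three pins and handed in with the blue-stoppered cell held upright in the beam, within 2 mm of the middle by my camera measurements; `sign_off()` gave no verdict.

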